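# Hold the pedal gate open and push the cell rack through the chute

## Robot

A 6-joint arm with a two-finger parallel gripper is mounted at the origin on the work surface; the furniture and walls round the work are solid. World frame = base frame: x ahead of the robot, y to its left, z up, the work surface at z = 0. Lengths are in m, angles in degrees, forces in N, time in s.
With the tool pointing down it reaches from about 0.25 to 0.725 m from the base axis. Payload 9.7 kg.
Tool frame: the origin (TCP) lies midway between the tips of the shut fingers; the grasp point (between the pads) lies 19 mm behind it; z points along the fingers, y is the line along which they close (so a half turn about z gives the same grasp; the last joint's range is limited). The gripper opens to 85 mm and grips with 20 to 120 N. Pads are 22 mm wide; open, the fingers measure 114 mm over their backs; the gripper's body (76 mm by 85 mm) begins 54 mm behind the grasp point. The pads swing forward as they close: fully open they stand 13 mm farther back than shut.
Start: joints at [-76.834, 4.979, 10.078, 95.1, 0, 90], TCP at [0.125, -0.536, 0.231] pointing down, gripper open.
Joint ranges: [-179.16, 179.16], [-48.56, 103.87], [-65.8, 70.77], [-126.05, 130.52], [-82.76, 87.17], [-180, 180]. Speed limits (degrees/s): [127.2, 127.2, 147.25, 180, 180, 180].

## Interface

Orientations are given as [roll, pitch, yaw] about the fixed x, y, z axes, in that order (R = Rz(yaw) Ry(pitch) Rx(roll)).
In Python, from workcell import bot gives the robot as it stands.
- The arm moves only by the shell command python3 -m crank 'ROWS' [FORCE]. ROWS is JSON, a list of rows, each an object with "gripper": the finger opening in mm, from 0 to 85.4; "travel": the shift along the tool's x, y, z in mm, a list of three; "twist": the turn, a rotation vector about the tool's x, y, z in rad, a list of three. In form: [{"gripper": gripper, "travel": [tx, ty, tz], "twist": [rx, ry, rz]}, ...]. A call has 1 to 12 rows; each row shifts and turns the commanded pose from where the row before left it, along the tool's axes as they then stand; what a row does not reach is not made up. A row lasts 1/8 s, in which the tool goes at most 62.5 mm and 10.7 degrees, less where a joint would pass 70% of its speed; a pose out of reach is approached as far as the arm can. A call is refused whole if a number of a shift passes 62.5 or a number of a turn 0.188, either way. A call with a gripper value outside its range is refused whole. The fingers move at their own pace and stop on an object; FORCE is the grip in N (left out, the last holds). Time passes only in rows, so rows that do not move let the fingers close. It gives the time, the measured TCP pose, the force, the opening and the grip force at its end, in the units of the state.
- bot.get_obs(): the state, without advancing time (a new reading comes with each control period).
- bot.camera(name): name is "scene" or "side" or "wrist"; returns the picture (480x640x3 uint8, red, green, blue); there is no depth.
- bot.calibration(name): a dict with "vfov" (degrees; the focal length in pixels is half the picture's height over the tangent of half this angle, whatever the lens; pixels are square), "cx", "cy" (the principal point, pixels), "camera_from_world" (4x4, takes a point from world to camera coordinates). Camera axes: x right, y down, z forward; pixel columns grow to the right and rows downward; lengths in m; the calibration is good to about 2 mm. A picture is of the moment at which its call begins: read the wrist's pose just before it. calibration takes no time and is no camera call; for the wrist camera it gives the pose at the moment of the call.
- bot.job_done(): hands the job in; it is judged then, once.
The state is a dict: "time": time; "q": joint angles; "qd": joint speeds; "joint_efforts": joint torques, N m; "ee_pos": TCP position; "tcp_rot": TCP orientation; "wrist_force": force on the tool from outside, world axes, zero at the start; "torque": the same for the moment, N m; "opening": finger opening in m; "grasp_force": force on a finger pad.
Only numpy, scipy, OpenCV 4.12 (cv2) and the standard library are available. Lean on these libraries where they do the work, as an engineer would, in place of code of your own. Each camera call takes 0.05 s, during which the arm holds its last target. There are 200 camera calls.

## Task

Press down the long pedal beside the chute with one fingertip so that the gate swings out of the chute, and keep it open while the other fingertip pushes the rack of cells along the chute, from behind, until the whole rack is past the gate. Then let the pedal up so that the gate springs shut behind the rack. Push the rack only, do not lift or tip it, and leave the things standing about undisturbed.

Things in the scene. Friction and masses are not known exactly. Their poses are not given: they have to be found in the camera images.
- chute: Open-topped aluminium chute on a grey base plate, fixed. Origin: on the table top, on the chute's centre line, in the gate's plane. x = travel direction (about away from the robot), y = left, towards the pedal. Base: x -140..+104, y -40..+92 mm. Floor 4 mm above the table; channel 55 mm wide; walls up to z 34, left wall's outer face at y +32.5. Open at the near end; end stop's face at x = +98 mm.
- rack: Loose grey rack block with six black cells standing in it, 60 (along the chute) x 50 x 44 mm, 56 mm high with the cells, about 0.25 kg, upright in the chute with its front end before the gate. Origin: centre of its underside (on the chute floor, 4 mm above the table); x along the chute, so its rear face is at x = -30 mm.
- gate (a joint): Gate angle, rad. Blade and pedal are one bent steel lever on a hinge along chute x, at chute y = +37.5 mm, 20.5 mm above the table. 0 = shut, held by a spring; grows as the pedal goes down, stop at 0.85. The rack passes from about 0.55 up: keep it at 0.6 to 0.8. Takes 2 to 5 N at mid-pedal and springs back when let go. Pushing the rack against the shut blade cannot open it.
- pedal_mid (a point): Mid-point of the top face of the pedal, a 4 mm plate left of the chute, from chute x = -125 to +45 mm and 6 to 52 mm from the hinge line (this point: x = -40, 36 mm from the hinge). Shut, it slopes up outwards at 0.75 rad (outer edge 58 mm above the table); at 0.75 it is level, top at 22.5 mm. It can be pressed anywhere along it, and a fingertip can slide along it.
- blade_tip (a point): Middle of the top end of the gate blade, 62 mm from the hinge; the blade is 18 mm wide (chute x -9..+9) and 5 mm thick. Shut, it leans 0.75 rad from upright over the left wall and bars the channel; at 0.75 it stands upright just outside the channel, tip 83 mm above the table, between a finger on the pedal and one in the channel.
- film_pot: Bystander: small black pot with grey lid, 34 mm across, 50 mm high, on the table right of the chute. Origin: centre of its underside.
- hex_bolt: Bystander: steel bolt standing on its head, 21x18x32 mm, right of the chute. Origin: centre of its underside.
- eraser: Bystander: blue and white eraser, 21x50x12 mm, left of the pedal. Origin: centre of its underside.
- coil_loop: Bystander: flat ring of copper wire, 55 mm across, 8 mm high, left of the pedal. Origin: centre of its underside.
Not all that is in view belongs to the job. Of the things that look like the rack, the smallest one is meant.

How it is judged (in metres and radians):
On the way, in this order (a step that is already met when the one before it is completed fails the run):
1. the fingers hold the gate open while the rack is still before it (value of joint gate above 0.45 rad and contact force between the fingers and gate above 0.3 N and x of rack in the frame of chute below -0.034 m), for 0.2 s.
2. with the gate still held open by the fingers, they push the rack past it (value of joint gate above 0.45 rad and contact force between the fingers and gate above 0.3 N and contact force between the fingers and rack above 0.2 N and x of rack in the frame of chute between -0.02 and 0.038 m), for 0.1 s.
At the end, for the whole second after the job is handed in: The rack stands flat and at rest in the chute with its rear face beyond the gate blade (rack centre 39.5 to 72 mm past the gate plane, within 6 mm of the centre line), and the gate is shut behind it (under 0.08 rad) (x of rack in the frame of chute between 0.0395 and 0.072 m and y of rack in the frame of chute between -0.006 and 0.006 m and angle between rack's own z axis and vertical below 0.05 rad and height (world z) of rack below 0.007 m and linear speed of rack below 0.01 m/s and value of joint gate below 0.08 rad); the robot touches nothing.
It fails at once if the rack is lifted more than 12 mm off the chute floor (height (world z) of rack above 0.016 m).
It fails at once if the rack is tipped by more than 0.25 rad (angle between rack's own z axis and vertical above 0.25 rad).
It fails at once if a bystander (black pot, bolt, eraser or copper ring) is moved more than 20 mm (distance of any of film_pot, hex_bolt, eraser, coil_loop from where it was at the start of the episode above 0.02 m).
It also fails if it takes over 42 s, if anything falls off the work surface, if the arm or the gripper's body presses on something with over 40 N, if the wrist force passes 120 N, or if a joint passes its speed limit or range.

## Working session

There is one attempt and no reset: what is moved stays moved. The work goes in short steps, Python scripts to look and compute and a shell command to move; the robot and the scene stay as the last step left them, time stands still between calls to the robot, and variables do not carry over. Pictures are saved under pics/ and viewed, at most 10 in all, crops included, and the job is handed in when it is done.

```bash
mkdir -p pics; ls; python3 - <<'E'
from workcell import bot
import cv2
for n in("scene","side"):
    cv2.imwrite(f"pics/{n}0.png",bot.camera(n)[:,:,::-1]); c=bot.calibration(n); print(n,c)
o=bot.get_obs(); print(o)
E
```

```text
pics
scene {'vfov': 45.9116283704226, 'cx': 315.4483377769268, 'cy': 244.6957823352102, 'camera_from_world': array([[-0.89371651, -0.44862484, -0.0025611 ,  0.58873672],
       [-0.33862797,  0.67831171, -0.65209227,  0.05562686],
       [ 0.29428201, -0.58191836, -0.75813529,  0.97760984],
       [ 0.        ,  0.        ,  0.        ,  1.        ]])}
side {'vfov': 46.66878111960365, 'cx': 317.3377472841121, 'cy': 233.7716949562462, 'camera_from_world': array([[ 9.85922271e-01, -1.67203466e-01,  5.25157884e-04,
        -5.07694164e-01],
       [-1.01446661e-01, -6.00675282e-01, -7.93030756e-01,
         2.76333465e-01],
       [ 1.32912940e-01,  7.81813409e-01, -6.09181372e-01,
         6.88585760e-01],
       [ 0.00000000e+00,  0.00000000e+00,  0.00000000e+00,
         1.00000000e+00]])}
{'time': 0.1, 'q': array([-7.68323183e+01,  5.00810267e+00,  1.00389255e+01,  9.51009712e+01,
       -5.63094317e-04,  8.99998677e+01]), 'qd': array([-0.02446809, -0.08368773,  0.03636456, -0.00841379, -0.06272997,
       -0.00467399]), 'joint_efforts': array([-1.95910848e-04, -5.21562660e+01,  4.65651977e+01,  1.61019276e-02,
       -5.98382417e-05,  7.23636361e-06]), 'ee_pos': array([ 0.12523886, -0.53532894,  0.23065189]), 'tcp_rot': array([-1.79929852e+02,  5.62931960e-04,  1.31678146e+01]), 'wrist_force': array([ 0.9137331 , -0.07204821, -0.10762125]), 'torque': array([-0.04547187, -0.02101468,  0.02066177]), 'grasp_force': 0.0, 'opening': 0.08514575780741601}
```

View pics/scene0.png

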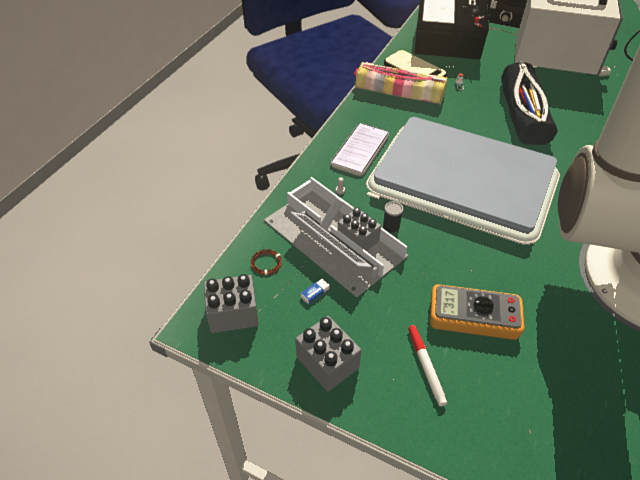

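View pics/side0.png

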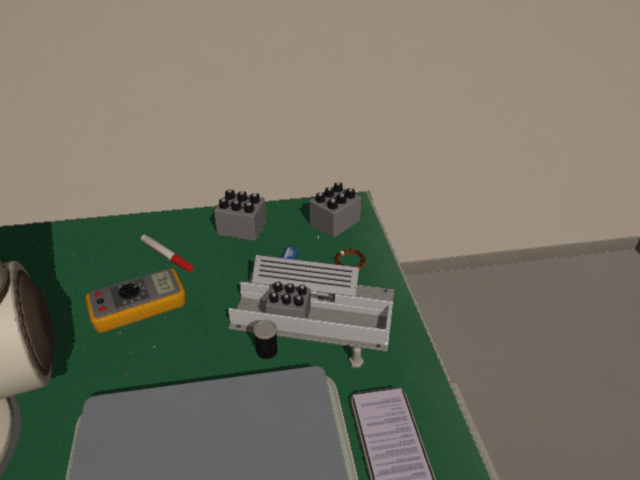

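Three rack-like things (scene pixels): (358,225) in the chute, (231,300) and (328,350) loose on the table. The one in the chute is the smallest and is at the gate, so it fits the description. I'll confirm this in an enlarged crop.

```bash
python3 - <<'E'
import cv2
a=cv2.imread("pics/scene0.png")[170:300,250:420]; cv2.imwrite("pics/sc.png",cv2.resize(a,None,fx=4.5,fy=4.5,interpolation=cv2.INTER_CUBIC))
a=cv2.imread("pics/side0.png")[240:375,220:400]; cv2.imwrite("pics/si.png",cv2.resize(a,None,fx=4.4,fy=4.4,interpolation=cv2.INTER_CUBIC))
E
```

```text
(no output)
```

View pics/sc.png

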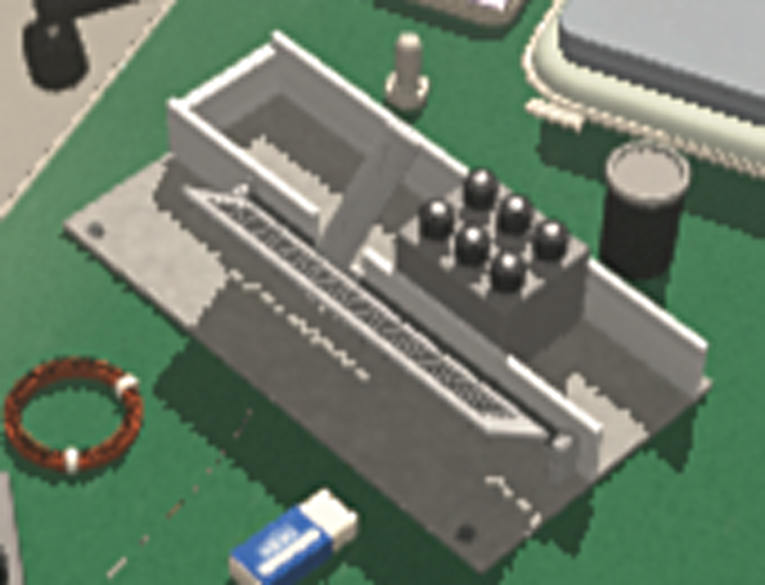

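View pics/si.png

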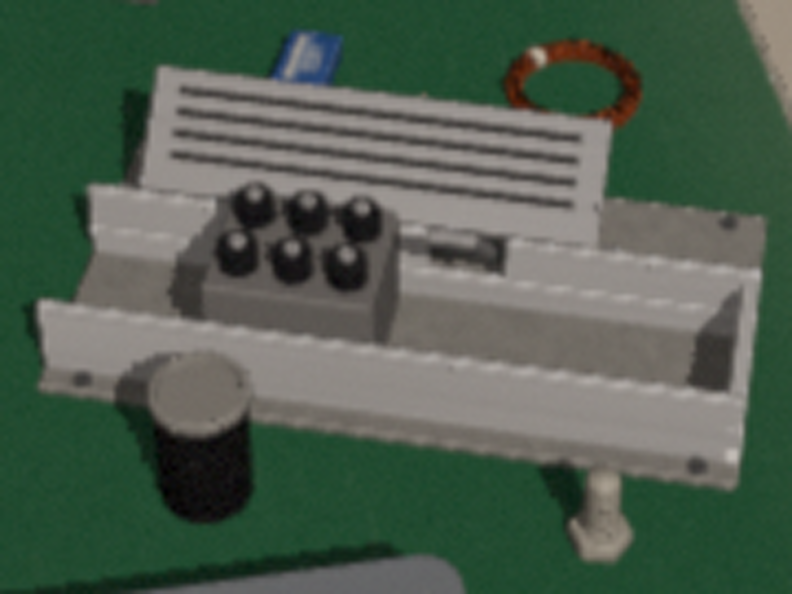

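The crop confirms it: the small six-cell rack is in the chute (scene crop (490,250), side crop (300,260)), behind the shut grey blade. I'll fit the chute and rack poses from the corners.

```bash
cat > h.py <<'E'
import numpy as np
from workcell import bot
def proj(n,P,c=None):
    c=c or bot.calibration(n); f=240/np.tan(np.radians(c["vfov"]/2)); T=c["camera_from_world"]
    p=np.asarray(P)@T[:3,:3].T+T[:3,3]; return np.c_[f*p[:,0]/p[:,2]+c["cx"],f*p[:,1]/p[:,2]+c["cy"]]
def W(p,P):
    c,s=np.cos(p[2]),np.sin(p[2]); P=np.atleast_2d(P)/1000.; return np.c_[p[0]+c*P[:,0]-s*P[:,1],p[1]+s*P[:,0]+c*P[:,1],P[:,2]]
E
cat > fit.py <<'E'
from h import *
from scipy.optimize import least_squares
S=dict(scene=(4.5,250,170),side=(4.4,220,240))
pts=dict(scene=[((104,92,3),(65,225)),((-140,92,3),(482,572)),((-140,-40,3),(710,382)),((104,32.5,34),(170,102)),((104,-32.5,34),(278,35)),((-140,32.5,34),(603,430)),((-140,-32.5,34),(706,345))],
side=[((-140,-40,3),(38,385)),((104,-40,3),(738,487)),((104,92,3),(766,215)),((-140,-32.5,34),(38,303)),((104,-32.5,34),(742,398)),((-140,32.5,34),(92,187)),((104,32.5,34),(760,270))])
rk=dict(scene=[((-30,-25,48),(587,247)),((30,25,48),(398,240)),((-30,25,48),(505,318))],side=[((30,25,48),(398,213)),((30,-25,48),(385,297)),((-30,-25,48),(205,278))])
def res(p,pts,f=W):
    return np.concatenate([(proj(n,f(p,np.array([a for a,_ in v],float)))-(np.array([b for _,b in v])/S[n][0]+S[n][1:])).ravel() for n,v in pts.items()])
r=least_squares(res,[.6,.1,0],args=(pts,),loss="soft_l1"); p=r.x
print("chute",p[:2]*1000,np.degrees(p[2])); print(res(p,pts).reshape(-1,2).round(1).tolist())
g=lambda d,P:W(p,P+np.array([d[0],d[1],0]))
q=least_squares(res,[-50,0],args=(rk,g),loss="soft_l1").x; print("rack in chute",q); print(res(q,rk,g).reshape(-1,2).round(1).tolist())
print("blade tip",res(p,dict(side=[((0,-4.8,65.9),(0,0))])))
np.save("chute.npy",p)
E
python3 fit.py
```

```text
chute [545.88656724 137.32512714] -20.04506126031001
[[-1.7, -0.5], [-0.9, -0.4], [0.1, 0.0], [-1.9, -0.3], [-0.7, -1.5], [-2.1, 0.4], [0.4, -0.9], [-0.6, 0.3], [-0.8, -0.6], [-0.6, 0.6], [-1.1, 1.2], [0.3, 1.5], [-1.0, -1.0], [-0.4, -0.5]]
rack in chute [-53.34569466   1.53858263]
[[-0.3, 0.6], [-2.7, -1.7], [-1.8, -0.4], [0.1, -1.8], [-3.4, 1.8], [-1.8, 0.9]]
blade tip [101.86677156  53.87392569]
```

```bash
cat >> h.py <<'E'
from scipy.spatial.transform import Rotation as Ro
def st():
    o=bot.get_obs(); p=np.load("chute.npy"); d=(o["ee_pos"][:2]-p[:2])*1000; c,s=np.cos(p[2]),np.sin(p[2])
    print("t",round(o["time"],2),"chute xyz",np.round([c*d[0]+s*d[1],-s*d[0]+c*d[1],o["ee_pos"][2]*1000],1),"rot",o["tcp_rot"].round(2),"F",o["wrist_force"].round(1),"open",round(o["opening"]*1000,1)); return o,p
def rel(x,y,z):
    o,p=st(); R=Ro.from_euler("xyz",o["tcp_rot"],degrees=True); w=W(p,[x,y,z])[0]
    print("shift mm (tool)",(R.inv().apply(w-o["ee_pos"])*1000).round(1),"twist",(R.inv()*Ro.from_euler("xyz",[180,0,np.degrees(p[2])],degrees=True)).as_rotvec().round(4))
E
python3 - <<'E'
from h import *
rel(-107,32,231)
c=bot.calibration("scene");f=240/np.tan(np.radians(c["vfov"]/2));T=c["camera_from_world"];R=T[:3,:3];C=-R.T@T[:3,3]
for u,v in [(415,50),(520,65),(600,70),(530,230),(370,185)]:
    d=R.T@[(u-c["cx"])/f,(v-c["cy"])/f,1];print(u,v,(C-d*C[2]/d[2])[:2].round(3))
E
```

```text
t 0.1 chute xyz [-164.6 -776.1  230.7] rot [-179.93    0.     13.17] F [ 0.9 -0.1 -0.1] open 85.1
shift mm (tool) [ 4.908e+02 -6.445e+02  4.000e-01] twist [-1.200e-03  4.000e-04  5.797e-01]
415 50 [ 0.627 -0.507]
520 65 [ 0.369 -0.557]
600 70 [ 0.187 -0.623]
530 230 [ 0.22  -0.012]
370 185 [0.533 0.009]
```

```bash
R='{"gripper":56,"travel":[35,-46,0],"twist":[0,0,0]}'; true; python3 -m crank '[{"gripper":56,"travel":[35,-46,0],"twist":[0,0,0]},{"gripper":56,"travel":[35,-46,0],"twist":[0,0,0]},{"gripper":56,"travel":[35,-46,0],"twist":[0,0,0]},{"gripper":56,"travel":[35,-46,0],"twist":[0,0,0]},{"gripper":56,"travel":[35,-46,0],"twist":[0,0,0]},{"gripper":56,"travel":[35,-46,0],"twist":[0,0,0]},{"gripper":56,"travel":[35,-46,0],"twist":[0,0,0]},{"gripper":56,"travel":[35,-46,0],"twist":[0,0,0]},{"gripper":56,"travel":[35,-46,0],"twist":[0,0,0.145]},{"gripper":56,"travel":[35,-46,0],"twist":[0,0,0.145]},{"gripper":56,"travel":[35,-46,0],"twist":[0,0,0.145]},{"gripper":56,"travel":[0,0,0],"twist":[0,0,0.145]}]' 30; python3 -c "
from h import *
rel(-107,32,130)"
```

```text
time: 1.6
ee_pos: [0.3873, -0.0656, 0.2304]
tcp_rot: [-176.0, 0.5, -12.4]
wrist_force: [-0.2, -0.9, -0.2]
opening: 0.0556
grasp_force: 0.0
t 1.6 chute xyz [ -79.4 -245.   230.4] rot [-176.02    0.55  -12.44] F [-0.2 -0.9 -0.2] open 55.6
shift mm (tool) [  10.2 -270.6  119.4] twist [-0.0688  0.0141  0.1323]
```

```bash
python3 -m crank '[{"gripper":56,"travel":[0,-50,0],"twist":[0,0,0]},{"gripper":56,"travel":[0,-50,0],"twist":[0,0,0]},{"gripper":56,"travel":[0,-50,0],"twist":[0,0,0]},{"gripper":56,"travel":[0,0,0],"twist":[0,0,0]},{"gripper":56,"travel":[0,0,0],"twist":[0,0,0]}]' ; python3 -c "
from h import *
rel(-107,32,130)"
```

```text
time: 2.22
ee_pos: [0.3996, -0.009, 0.2451]
tcp_rot: [-172.2, 0.5, -6.8]
wrist_force: [0.4, -0.1, -0.4]
opening: 0.0559
grasp_force: 0.0
t 2.23 chute xyz [ -87.2 -187.6  245.1] rot [-172.21    0.52   -6.79] F [ 0.4 -0.1 -0.4] open 55.9
shift mm (tool) [  32.2 -200.7  143.4] twist [-0.1344  0.0247  0.2304]
```

```bash
python3 -c "
from h import *
o=bot.get_obs();print(o['q'].round(1))
rel(-107,32,230)"
```

```text
[ -6.8 -14.8  -7.1  98.3   7.8 179.9]
t 2.23 chute xyz [ -87.2 -187.6  245.1] rot [-172.21    0.52   -6.79] F [ 0.4 -0.1 -0.4] open 55.9
shift mm (tool) [  31.3 -214.3   44.3] twist [-0.1344  0.0247  0.2304]
```

```bash
sed -i 's/np.degrees(p\[2\])\]/np.degrees(p[2])+180]/' h.py; python3 -m crank '[{"gripper":56,"travel":[0,0,0],"twist":[-0.134,0.025,-0.1]},{"gripper":56,"travel":[0,0,0],"twist":[0,0,-0.18]},{"gripper":56,"travel":[0,0,0],"twist":[0,0,-0.18]},{"gripper":56,"travel":[0,0,0],"twist":[0,0,-0.18]},{"gripper":56,"travel":[0,0,0],"twist":[0,0,-0.18]},{"gripper":56,"travel":[0,0,0],"twist":[0,0,-0.18]},{"gripper":56,"travel":[0,0,0],"twist":[0,0,-0.18]},{"gripper":56,"travel":[0,0,0],"twist":[0,0,-0.18]},{"gripper":56,"travel":[0,0,0],"twist":[0,0,-0.18]},{"gripper":56,"travel":[0,0,0],"twist":[0,0,-0.18]},{"gripper":56,"travel":[0,0,0],"twist":[0,0,-0.18]},{"gripper":56,"travel":[0,0,0],"twist":[0,0,0]}]' ; python3 -c "
from h import *
rel(-107,32,150);print(bot.get_obs()['q'].round(1))"
```

```text
time: 3.72
ee_pos: [0.3995, -0.0097, 0.2451]
tcp_rot: [178.7, 0.2, 101.8]
wrist_force: [0.2, 0.5, -0.4]
opening: 0.056
grasp_force: 0.0
t 3.73 chute xyz [ -87.1 -188.2  245.1] rot [178.71   0.22 101.79] F [ 0.2  0.5 -0.4] open 56.0
shift mm (tool) [198.   97.1  96.5] twist [ 0.0186  0.0149 -1.015 ]
[ -1.4 -16.3  -8.   97.1   0.1  76.8]
```

```bash
python3 -m crank '[{"gripper":56,"travel":[0,0,0],"twist":[0,0,-0.18]},{"gripper":56,"travel":[0,0,0],"twist":[0,0,-0.18]},{"gripper":56,"travel":[0,0,0],"twist":[0,0,-0.18]},{"gripper":56,"travel":[0,0,0],"twist":[0,0,-0.18]},{"gripper":56,"travel":[0,0,0],"twist":[0,0,-0.18]},{"gripper":56,"travel":[0,0,0],"twist":[0,0,-0.11]},{"gripper":56,"travel":[0,44,0],"twist":[0,0,0]},{"gripper":56,"travel":[0,44,0],"twist":[0,0,0]},{"gripper":56,"travel":[0,44,0],"twist":[0,0,0]},{"gripper":56,"travel":[0,44,0],"twist":[0,0,0]},{"gripper":56,"travel":[0,44,0],"twist":[0,0,0]},{"gripper":56,"travel":[0,0,0],"twist":[0,0,0]}]' ; python3 -c "
from h import *
rel(-107,32,150);print(bot.get_obs()['q'].round(1))"
```

```text
time: 5.22
ee_pos: [0.4761, 0.1989, 0.246]
tcp_rot: [179.5, 1.1, 159.6]
wrist_force: [0.0, -0.6, -0.1]
opening: 0.0559
grasp_force: 0.0
t 5.22 chute xyz [-86.7  34.  246. ] rot [179.54   1.14 159.64] F [ 0.  -0.6 -0.1] open 55.9
shift mm (tool) [22.2 -2.8 95.6] twist [ 0.008   0.0198 -0.0055]
[22.9 -0.5  6.  95.4 -0.4 43.3]
```

```bash
python3 -m crank '[{"gripper":56,"travel":[0,0,0],"twist":[0.008,0.02,-0.005]},{"gripper":56,"travel":[20,-2,40],"twist":[0,0,0]},{"gripper":56,"travel":[0,0,50],"twist":[0,0,0]},{"gripper":56,"travel":[0,0,50],"twist":[0,0,0]},{"gripper":56,"travel":[0,0,28],"twist":[0,0,0]},{"gripper":56,"travel":[0,0,0],"twist":[0,0,0]},{"gripper":56,"travel":[0,0,0],"twist":[0,0,0]}]' ; python3 - <<'E'
from h import *
import cv2
rel(-107,32,70)
a=bot.camera("scene")[100:300,220:440];b=bot.camera("side")[190:390,200:420]
cv2.imwrite("pics/v1.png",cv2.resize(np.hstack([a,b])[:,:,::-1],(800,364),interpolation=cv2.INTER_CUBIC))
E
```

```text
time: 6.1
ee_pos: [0.4572, 0.2016, 0.0808]
tcp_rot: [179.9, 0.1, 159.9]
wrist_force: [-0.7, 0.5, 0.5]
opening: 0.0564
grasp_force: 0.0
t 6.1 chute xyz [-105.4   30.    80.8] rot [1.7989e+02 1.2000e-01 1.5994e+02] F [-0.7  0.5  0.5] open 56.4
shift mm (tool) [ 1.7  2.  10.8] twist [ 0.002   0.0021 -0.0002]
```

View pics/v1.png

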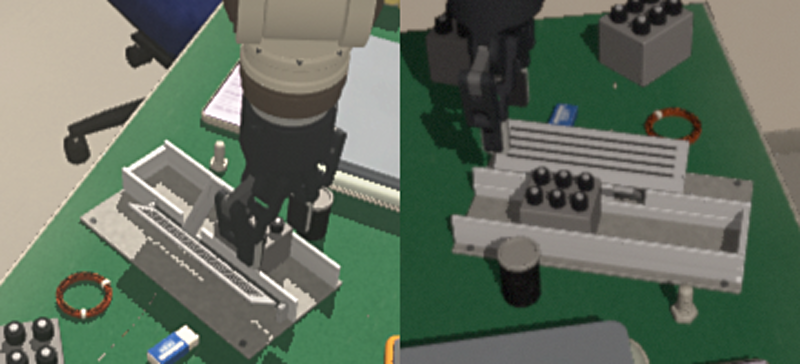

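```bash
python3 - <<'E'
from h import *
p=np.load("chute.npy")
P=[(-105.4,30-35,85),(-105.4,30+35,85)]
k=800/440
print((proj("side",W(p,P))-[200,190])*k+[400,0],(proj("scene",W(p,P))-[220,100])*k)
E
```

```text
[[494.85520554 155.82552631]
 [516.69730359 103.04245774]] [[298.74813173 223.7949566 ]
 [245.64510924 263.53977428]]
```

```bash
python3 -m crank '[{"gripper":56,"travel":[2,0,20],"twist":[0,0,0]},{"gripper":56,"travel":[0,0,15],"twist":[0,0,0]},{"gripper":56,"travel":[0,0,10],"twist":[0,0,0]},{"gripper":56,"travel":[0,0,8],"twist":[0,0,0]},{"gripper":56,"travel":[0,0,5],"twist":[0,0,0]},{"gripper":56,"travel":[0,0,2],"twist":[0,0,0]},{"gripper":56,"travel":[0,0,0],"twist":[0,0,0]},{"gripper":56,"travel":[0,0,0],"twist":[0,0,0]}]' ; python3 - <<'E'
from h import *
import cv2
rel(-107,30,20)
p=np.load("chute.npy")
a=bot.camera("scene")[170:300,250:420];b=bot.camera("side")[240:370,220:390]
P=[(0,37.5+62*np.sin(g-.75),20.5+62*np.cos(g-.75)) for g in (.5,.6,.7,.8)]
print(((proj("scene",W(p,P))-[250,170])*400/170).round(),((proj("side",W(p,P))-[220,240])*400/170+[400,0]).round())
cv2.imwrite("pics/v2.png",cv2.resize(np.hstack([a,b])[:,:,::-1],(800,306),interpolation=cv2.INTER_CUBIC))
E
```

```text
time: 7.2
ee_pos: [0.4551, 0.2028, 0.0195]
tcp_rot: [179.9, 0.1, 160.0]
wrist_force: [1.0, 3.2, 5.2]
opening: 0.0564
grasp_force: 2.3
t 7.2 chute xyz [-107.8   30.4   19.5] rot [1.7991e+02 9.0000e-02 1.6004e+02] F [1.  3.2 5.2] open 56.4
shift mm (tool) [-0.8 -0.4 -0.5] twist [0.0016 0.0016 0.0014]
[[185.  72.]
 [179.  75.]
 [173.  78.]
 [167.  82.]] [[647.  81.]
 [649.  74.]
 [650.  67.]
 [652.  60.]]
```

View pics/v2.png

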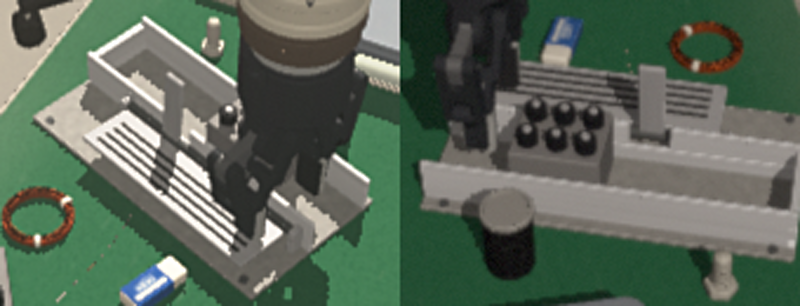

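Blade tip at scene crop (175,72) and side crop (652,67) matches a gate angle of about 0.7. The pedal finger is on the pedal and the channel finger is behind the rack at about (478,145). Now I'll push along the chute.

```bash
python3 -m crank '[{"gripper":56,"travel":[-5,0,0],"twist":[0,0,0]},{"gripper":56,"travel":[-6,0,0],"twist":[0,0,0]},{"gripper":56,"travel":[-6,0,0],"twist":[0,0,0]},{"gripper":56,"travel":[-6,0,0],"twist":[0,0,0]},{"gripper":56,"travel":[-6,0,0],"twist":[0,0,0]},{"gripper":56,"travel":[-6,0,0],"twist":[0,0,0]},{"gripper":56,"travel":[-6,0,0],"twist":[0,0,0]},{"gripper":56,"travel":[-6,0,0],"twist":[0,0,0]},{"gripper":56,"travel":[0,0,0],"twist":[0,0,0]}]' ; python3 - <<'E'
from h import *
import cv2
rel(13,30,20)
a=bot.camera("scene")[170:300,250:420];b=bot.camera("side")[240:370,220:390]
cv2.imwrite("pics/v3.png",cv2.resize(np.hstack([a,b])[:,:,::-1],(800,306),interpolation=cv2.INTER_CUBIC))
E
```

```text
time: 8.43
ee_pos: [0.4993, 0.1861, 0.0189]
tcp_rot: [180.0, 0.1, 160.0]
wrist_force: [-1.3, 0.2, 4.2]
opening: 0.0562
grasp_force: 2.2
t 8.43 chute xyz [-60.5  29.8  18.9] rot [1.7999e+02 6.0000e-02 1.6000e+02] F [-1.3  0.2  4.2] open 56.2
shift mm (tool) [-73.5   0.1  -1.1] twist [0.0001 0.0011 0.0007]
```

View pics/v3.png

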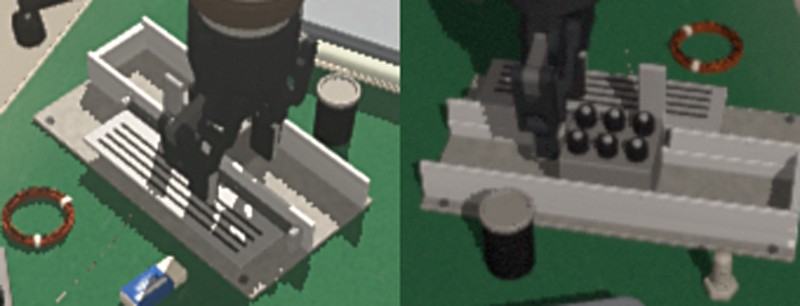

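The gate is still open with the blade tip at side crop (652,67). The rack has moved with the finger, its front at about (662,150), and it stands upright. I'll continue.

```bash
python3 -m crank '[{"gripper":56,"travel":[-7,0,0],"twist":[0,0,0]},{"gripper":56,"travel":[-7,0,0],"twist":[0,0,0]},{"gripper":56,"travel":[-7,0,0],"twist":[0,0,0]},{"gripper":56,"travel":[-7,0,0],"twist":[0,0,0]},{"gripper":56,"travel":[-7,0,0],"twist":[0,0,0]},{"gripper":56,"travel":[-7,0,0],"twist":[0,0,0]},{"gripper":56,"travel":[-7,0,0],"twist":[0,0,0]},{"gripper":56,"travel":[-7,0,0],"twist":[0,0,0]},{"gripper":56,"travel":[-7,0,0],"twist":[0,0,0]},{"gripper":56,"travel":[-7,0,0],"twist":[0,0,0]},{"gripper":56,"travel":[-4,0,0],"twist":[0,0,0]},{"gripper":56,"travel":[0,0,0],"twist":[0,0,0]}]' ; python3 - <<'E'
from h import *
import cv2
rel(13,30,20)
a=bot.camera("scene")[170:300,250:420];b=bot.camera("side")[240:370,220:390]
p=np.load("chute.npy");print(((proj("side",W(p,[(84,-25,48),(24,-25,48),(84,25,48)]))-[220,240])*400/170+[400,0]).round())
cv2.imwrite("pics/v4.png",cv2.resize(np.hstack([a,b])[:,:,::-1],(800,306),interpolation=cv2.INTER_CUBIC))
E
```

```text
time: 10.02
ee_pos: [0.5684, 0.1613, 0.0191]
tcp_rot: [180.0, 0.0, 160.0]
wrist_force: [-3.1, 1.4, 4.4]
opening: 0.0562
grasp_force: 2.2
t 10.03 chute xyz [12.9 30.3 19.1] rot [1.7995e+02 3.0000e-02 1.6004e+02] F [-3.1  1.4  4.4] open 56.2
shift mm (tool) [-0.1 -0.3 -0.9] twist [0.0008 0.0006 0.0015]
[[768. 187.]
 [672. 175.]
 [775. 132.]]
```

View pics/v4.png

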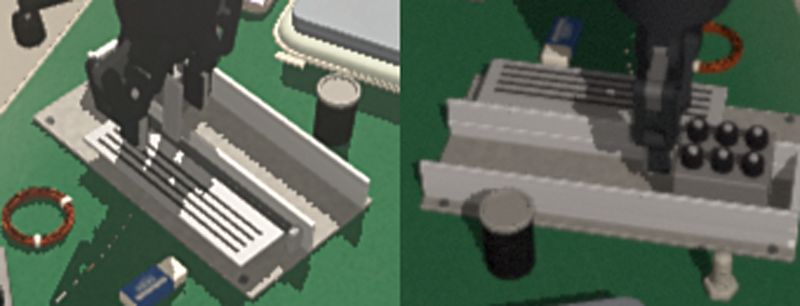

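The rack's front top corner is at about side crop (770,188), which matches rack x of about 54 mm, and its rear is at about (672,175), past the gate. Next I'll retreat along the chute with the pedal still down, so the finger clears the blade's path, and then rise.

```bash
python3 -m crank '[{"gripper":56,"travel":[6,0,0],"twist":[0,0,0]},{"gripper":56,"travel":[15,0,0],"twist":[0,0,0]},{"gripper":56,"travel":[15,0,0],"twist":[0,0,0]},{"gripper":56,"travel":[15,0,0],"twist":[0,0,0]},{"gripper":56,"travel":[14,0,0],"twist":[0,0,0]},{"gripper":56,"travel":[0,0,0],"twist":[0,0,0]},{"gripper":56,"travel":[0,0,-6],"twist":[0,0,0]},{"gripper":56,"travel":[0,0,-8],"twist":[0,0,0]},{"gripper":56,"travel":[0,0,-8],"twist":[0,0,0]},{"gripper":56,"travel":[0,0,-8],"twist":[0,0,0]},{"gripper":56,"travel":[0,0,-10],"twist":[0,0,0]},{"gripper":56,"travel":[0,0,-15],"twist":[0,0,0]}]' ; python3 -m crank '[{"gripper":56,"travel":[0,0,-30],"twist":[0,0,0]},{"gripper":56,"travel":[0,0,-40],"twist":[0,0,0]},{"gripper":56,"travel":[0,0,-40],"twist":[0,0,0]},{"gripper":56,"travel":[0,0,0],"twist":[0,0,0]},{"gripper":56,"travel":[0,0,0],"twist":[0,0,0]}]'; python3 - <<'E'
from h import *
import cv2
st()
a=bot.camera("scene")[170:300,250:420];b=bot.camera("side")[240:370,220:390]
p=np.load("chute.npy");print(((proj("side",W(p,[(84,-25,48),(24,-25,48),(84,25,48)]))-[220,240])*400/170+[400,0]).round())
cv2.imwrite("pics/v5.png",cv2.resize(np.hstack([a,b])[:,:,::-1],(800,306),interpolation=cv2.INTER_CUBIC))
E
```

```text
time: 11.62
ee_pos: [0.5072, 0.1835, 0.0748]
tcp_rot: [180.0, 0.0, 160.0]
wrist_force: [-1.0, -0.6, -0.1]
opening: 0.0559
grasp_force: 0.0
time: 12.25
ee_pos: [0.5071, 0.1835, 0.1841]
tcp_rot: [179.9, 0.1, 160.0]
wrist_force: [-0.2, -0.1, -0.1]
opening: 0.056
grasp_force: 0.0
t 12.25 chute xyz [-52.3  30.1 184.1] rot [1.7995e+02 6.0000e-02 1.6004e+02] F [-0.2 -0.1 -0.1] open 56.0
[[768. 187.]
 [672. 175.]
 [775. 132.]]
```

View pics/v5.png

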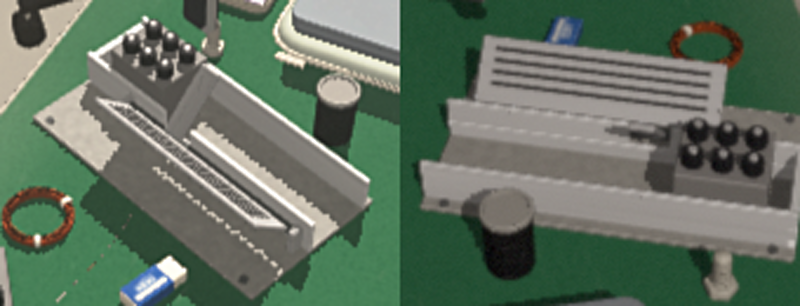

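The pedal is back up and the blade leans across the channel behind the rack (scene crop (195,95)). The rack stands flat with its front at about (770,188), and the bystanders are unmoved. Handing in.

```bash
python3 -c "
from workcell import bot
print(bot.job_done())"
```

```text
the job is handed in; nothing more can be done
None
```

The job is handed in: the rack is past the gate at about 54 mm (window 39.5–72 mm), the last picture shows the gate shut behind it and the bystanders undisturbed, and the arm is clear; no verdict came back.

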